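# Shoot the shutter bolt home and set its cap nut

### The arm

A 6-joint arm with a two-finger parallel gripper is mounted at the origin on the work surface. World frame = base frame: x ahead of the robot, y to its left, z up, the work surface at z = 0. Lengths are in mm, angles in rad, forces in N, time in s.
With the tool pointing down it reaches from about 400 to 825 mm from the base axis. Payload 7 kg.
Tool frame: the origin (TCP) lies at the very end of the fingers, on their centre line; the grasp point (between the pads) lies 19 mm behind it; z points along the fingers, y is the line along which they close (so a half turn about z gives the same grasp; the last joint's range is limited). The gripper opens to 88 mm and grips with 3 to 60 N. Pads are 19 mm wide; open, the fingers measure 130 mm over their backs; the gripper's body (78 mm by 193 mm) begins 47 mm behind the grasp point.
Start: joints at [-0.956, 0.359, 0.012, 0, -1.224, -0.288], TCP at [216.657, -639.261, 226.561] pointing down, gripper open.
Joint ranges: [-3.07, 3.07], [-1.43, 2.12], [-1.02, 1.25], [-3.03, 1.67], [-3.05, -0], [-3.03, 3.03]. Speed limits (rad/s): [2.39, 2.39, 3.01, 3.14, 3.14, 3.14].

### API

Orientations are given as a unit quaternion [x, y, z, w].
In Python, from plant import bot gives the robot as it stands. Calls block until the motion is done:
- bot.move_ptp(position, orientation): joint-space move of the TCP to a pose.
- bot.line_to(position, velocity=150, ori=None): straight line of the TCP; ori=None keeps the orientation; velocity is the mean speed in mm/s.
- bot.move_joints(angles): joint-space move.
- bot.move_gripper(opening, force=None): finger opening in mm; force is the grip in N (None keeps the last); returns when the fingers have stopped.
- bot.pause(seconds).
- bot.solve_ik(position, orientation): joint angles nearest the present ones, or None.
- bot.read_state(): the state.
- bot.camera(name): name is "scene" or "side" or "wrist"; returns the picture (480x640x3 uint8, red, green, blue); there is no depth.
- bot.get_calibration(name): a dict with "fx", "fy", "cx", "cy" (pixels), "distortion" ([k1, k2, p1, p2, k3] as OpenCV has them; the pictures are not rectified), "view" (4x4, takes a point from world to camera coordinates); the wrist camera has in their place "T_tool_cam" (4x4, takes a point from camera to tool coordinates, whose origin is the TCP and whose axes are the flange's). Camera axes: x right, y up, looking along -z (the intrinsics and any distortion apply to the point x, -y, -z); pixel columns grow to the right and rows downward; lengths in mm; the calibration is good to about 2 mm. A picture is of the moment at which its call begins: read the wrist's pose just before it. get_calibration takes no time and is no camera call.
A pose or a line that the arm cannot do raises bot.Unreachable and nothing moves.
- bot.close_job(): hands the job in; it is judged then, once.
The state is a dict: "t": time; "joint_pos": joint angles; "qvel": joint speeds; "tau": joint torques, N m; "tcp_pos": TCP position; "eef_rot": TCP orientation; "contact_force": force on the tool from outside, world axes, zero at the start; "moment": the same for the moment, N m; "width": finger opening in mm; "finger_force": force on a finger pad.
Only numpy, scipy, OpenCV 4.12 (cv2) and the standard library are available. Lean on these libraries where they do the work, as an engineer would, in place of code of your own. Each camera call takes 0.05 s, during which the arm holds its last target. There are 200 camera calls.

### The job

Slide the steel bolt along its track on the green shutter leaf, under the guide bridge, until it is fully home against the stop, without lifting it out of the track. Then screw the knurled brass cap nut on the bridge down (clockwise) until it bottoms out, and back it off a quarter turn so that the bolt keeps its running clearance. Finish while still gripping the nut at that setting, with the bolt still home, and leave the spare nut, the jar and the tools lying about undisturbed.

Things in the scene. Friction and masses are not known exactly. Their poses are not given: they have to be found in the camera images.
- leaf: Fixed green wooden shutter leaf lying flat, 200 (x) by 420 (y) by 22 mm thick; origin at its underside's centre, z up. On top, along its y axis at x = 0, is the bolt's track: two dark steel rails 8 mm high, 10 mm wide, 41 mm over their outsides, with a 21 mm groove between, open above but for the bridge. The bolt is slid towards leaf +y. The nut's axis is at y = +80 mm.
- stop (a point): Centre of the face that the bolt's tip must meet, at leaf y = +116 mm, 6 mm above the leaf's top (28 mm above the table). The stop is a dark steel block 46 mm wide (leaf x), 12 mm thick and 20 mm high.
- bolt_knob (a point): Centre of the round upright knob of the loose steel bolt: diameter 18 mm, 30 mm tall, spanning 42 to 72 mm above the table (centre at 57), on a 10 mm neck 8 mm long. It stands on the track's centre line, 135 mm behind the bolt's tip. This point's y axis points along the bolt to the tip.
- bolt_tip (a point): Centre of the front end face of the bolt, a flat steel bar 18 mm wide, 12 mm high and 150 mm long, 0.2 to 0.4 kg, lying in the groove with 1.5 mm play each side. At the start the tip is 60 to 100 mm short of the stop; home, it meets stop.
- seat (a point): Point on top of the guide bridge on the nut's axis, 46 mm above the table, where the nut's underside bottoms out. The bridge is a dark steel plate 8 mm thick, 50 mm across the track (leaf x) and 44 mm along it (leaf y 58 to 102 mm), on two side blocks; its underside is 16 mm above the leaf's top.
- nut_center (a point): Centre of the knurled brass cap nut on its upright axis: a cylinder 38 mm in diameter (40 over the knurl), 36 mm tall. Captive on a stud, it rises 8 mm for each turn unscrewed; bottomed, this point is 64 mm above the table. A white line on its top runs from axis to rim along this point's x axis; bottomed, the line points along leaf +x.
- nut (a joint): Turn of the cap nut (rad): 0 is bottomed out (hard stop), and it grows as the nut is unscrewed (counter-clockwise seen from above); a quarter turn off is 1.57. It starts somewhere between 2.7 and 4.2. It turns stiffly (0.06 N m) and stays where it is left.
- spare_nut: Bystander: small loose steel cap nut, 26 mm in diameter and 26 mm tall, standing on the leaf about 72 mm to the leaf's +x side of the track; origin at the centre of its underside.
- scraper: Bystander: scraper lying on the table to the robot's right.
- screwdriver: Bystander: screwdriver lying on the table to the robot's right.
- hammer: Bystander: hammer lying on the table to the robot's left.
- jar: Bystander: closed jar, 70 mm in diameter and 100 mm tall, standing to the robot's left.
Not all that is in view belongs to the job. Leave any pink look-alike of the part that bears bolt_knob alone.

How it is judged (in metres and radians):
On the way, in this order (a step that is already met when the one before it is completed fails the run):
1. the bolt is slid home against the stop (horizontal distance between bolt_tip and stop below 0.006 m and z of bolt_tip in the frame of leaf below 0.034 m), for 0.2 s.
2. the cap nut is screwed down until it bottoms out (value of joint nut below 0.08 rad), for 0.2 s.
At the end, for the whole second after the job is handed in: The bolt's tip is within 6 mm of the stop and the bolt lies in its track; the cap nut, having been bottomed out, stands backed off a quarter turn (1.57 rad, within 20 degrees: 1.22 to 1.92), not turning, and the fingers grip it with more than 3 N (all of step 1 and value of joint nut between 1.22 and 1.92 rad and velocity of joint nut between -0.1 and 0.1 rad/s and contact force between the fingers and nut above 3 N); the arm keeps its last pose, push and grip.
It fails at once if the bolt is lifted out of its track (z of bolt_tip in the frame of leaf above 0.045 m).
It fails at once if the spare nut, the jar or a tool is disturbed (moved over 30 mm) (distance of any of spare_nut, scraper, screwdriver, hammer, jar from where it was at the start of the episode above 0.03 m).
It also fails if it takes over 64 s, if anything falls off the work surface, if the arm or the gripper's body presses on something with over 40 N, if the wrist force passes 120 N, or if a joint passes its speed limit or range.

## Working session

There is one attempt and no reset: what is moved stays moved. The work goes in short steps, each a Python script; the robot and the scene stay as the last script left them, time stands still between calls to the robot, and variables do not carry over. Pictures are saved under pics/ and viewed, at most 10 in all, crops included, and the job is handed in when it is done.

```bash
ls; mkdir -p pics
python3 - <<'E'
from plant import bot
import cv2,numpy as np
s=bot.read_state();print(s)
for n in("scene","side"):
    im=bot.camera(n);cv2.imwrite(f"pics/{n}0.png",im[:,:,::-1]);c=bot.get_calibration(n);print(n,c)
print(bot.get_calibration("wrist"))
E
```

```text
pics
{'t': 0.0, 'joint_pos': array([-9.55882442e-01,  3.59397960e-01,  1.10700658e-02, -3.78327845e-04,
       -1.22410499e+00, -2.88134408e-01]), 'qvel': array([-0.00080273,  0.00121246, -0.00018947, -0.00164692,  0.00023901,
       -0.00016169]), 'tau': array([-3.73946577e-04, -5.82717812e+01,  2.93044442e+01,  6.99750245e+00,
        6.56617165e-03, -1.45724393e-04]), 'tcp_pos': array([ 216.51917246, -638.81242697,  225.61532997]), 'eef_rot': array([-1.62600106e-01,  9.86691697e-01,  8.13878063e-04, -1.97013102e-04]), 'contact_force': array([-0.65237412, -0.80424898, -0.45159684]), 'moment': array([0.04751477, 0.02325471, 0.0158373 ]), 'finger_force': 0.0, 'width': 87.62931487029799}
scene {'fx': 476.44396592373283, 'fy': 476.44396592373283, 'cx': 313.4917517694561, 'cy': 242.4218767264665, 'distortion': array([0.02014114, 0.        , 0.        , 0.        , 0.        ]), 'view': array([[ 8.62521110e-01,  5.05973607e-01, -6.93136793e-03,
        -4.27239457e+02],
       [-2.83478964e-01,  4.94495695e-01,  8.21653020e-01,
         8.38894760e+01],
       [ 4.19162273e-01, -7.067281
[... 523 characters left out ...]
70e-01,  6.96247693e-01,  5.11535750e-01,
        -1.04480418e+03],
       [ 0.00000000e+00,  0.00000000e+00,  0.00000000e+00,
         1.00000000e+00]])}
{'fx': 376.1814227345831, 'fy': 376.1814227345831, 'cx': 320.8242428922479, 'cy': 237.97719743434476, 'distortion': array([-0.01389572,  0.        ,  0.        ,  0.        ,  0.        ]), 'T_tool_cam': array([[ 6.14434730e-04,  9.69604848e-01,  2.44675421e-01,
         6.58761920e+01],
       [ 9.99998867e-01, -2.59603813e-04, -1.48245753e-03,
         2.47645133e-01],
       [-1.37387933e-03,  2.44676054e-01, -9.69603909e-01,
        -1.59104591e+02],
       [ 0.00000000e+00,  0.00000000e+00,  0.00000000e+00,
         1.00000000e+00]])}
```

View pics/scene0.png

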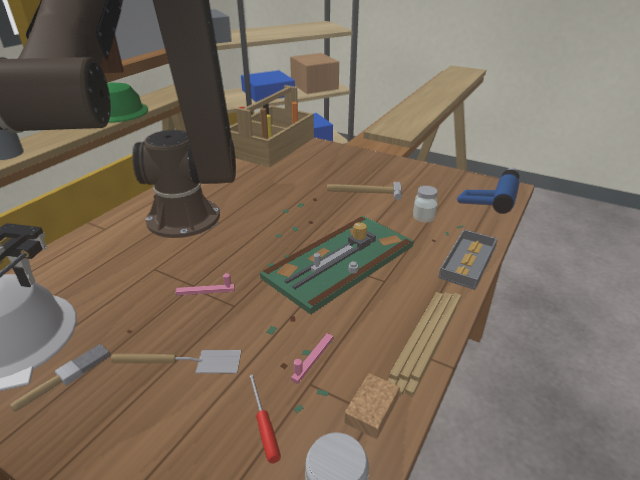

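View pics/side0.png

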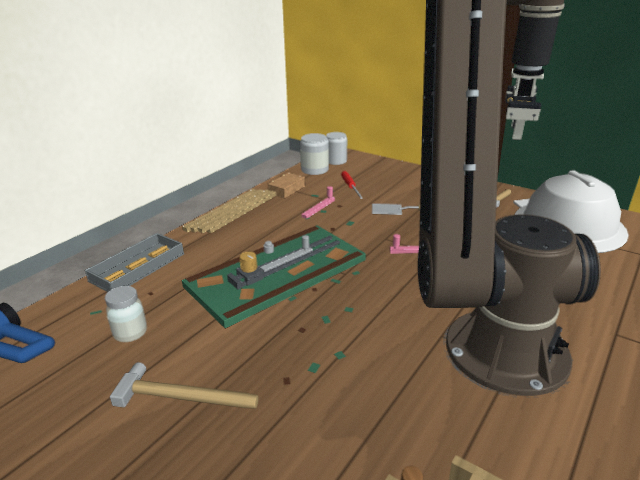

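The scene view shows the nut at about (359,232), the steel knob at (317,260) and the spare nut at (353,267). In the side view they are at (248,262), (306,243) and (268,246). There are pink look-alikes at scene (227,281) and (298,367); the grey one in the track on the green leaf is the real bolt. I'll triangulate, then look from above.

```bash
cat > h.py <<'E'
from plant import bot
import cv2,numpy as np
from scipy.spatial.transform import Rotation as R
def cam(name,s=None):
    c=bot.get_calibration(name)
    if 'view' in c: V=np.linalg.inv(c['view'])
    else:
        T=np.eye(4);T[:3,:3]=R.from_quat(s['eef_rot']).as_matrix();T[:3,3]=s['tcp_pos'];V=T@c['T_tool_cam']
    K=np.array([[c['fx'],0,c['cx']],[0,c['fy'],c['cy']],[0,0,1]]);return K,c['distortion'],V
def ray(C,px):
    K,d,V=C;u=cv2.undistortPoints(np.array([[px]],float),K,d)[0,0]
    v=V[:3,:3]@np.array([u[0],-u[1],-1]);return V[:3,3],v/np.linalg.norm(v)
def onz(C,px,z):
    o,v=ray(C,px);return o+v*(z-o[2])/v[2]
def tri(*rs):
    A=sum(np.eye(3)-np.outer(v,v) for o,v in rs);b=sum((np.eye(3)-np.outer(v,v))@o for o,v in rs);return np.linalg.solve(A,b)
def proj(C,p):
    K,d,V=C;q=np.linalg.inv(V)@np.r_[p,1];q=np.array([q[0],-q[1],-q[2]])
    return cv2.projectPoints(q.reshape(1,1,3),np.zeros(3),np.zeros(3),K,d)[0].ravel()
def down(yaw): # tool z down, tool x at yaw in world
    c,s=np.cos(yaw),np.sin(yaw);return R.from_matrix(np.array([[c,s,0],[s,-c,0],[0,0,-1]]).T.T).as_quat()
E
python3 - <<'E'
from h import *
A,B=cam('scene'),cam('side')
for n,a,b in(('nut',(359,232),(248,262)),('knob',(317,260),(306,243)),('spare',(353,267),(268,246))):
    print(n,tri(ray(A,a),ray(B,b)))
print(R.from_quat(bot.read_state()['eef_rot']).as_matrix())
for z,p in ((22,(262,272)),(22,(308,305)),(22,(412,240)),(22,(365,218))): print(onz(A,p,z))
E
```

```text
nut [579.246451   114.7666144   64.91163067]
knob [531.44913465 -47.80033408  52.49054971]
spare [620.57797775  -5.10506905  34.84624442]
[[-9.47102056e-01 -3.20931940e-01 -6.20882186e-04]
 [-3.20932505e-01  9.47101090e-01  1.36092831e-03]
 [ 1.51272833e-04  1.48819927e-03 -9.99998881e-01]]
[ 411.80817373 -130.97533197   22.        ]
[ 586.31066459 -181.48538187   22.        ]
[706.18308184 213.02405719  22.        ]
[533.93220717 255.71353229  22.        ]
```

Run:
```python
from h import *
q=down(np.radians(-107)); print(R.from_quat(q).as_matrix().round(2))
for p,y in (((558,40,220),-107),((558,40,220),73)):
    print(bot.solve_ik(p,down(np.radians(y))))
for y in range(-180,180,30): 
    j=bot.solve_ik((579,115,60),down(np.radians(y)));print(y,None if j is None else j.round(2))
bot.move_ptp((558,40,220),q)
bot.pause(.3)
s=bot.read_state();im=bot.camera('wrist');cv2.imwrite('pics/w1.png',im[:,:,::-1]);np.savez('w1.npz',im=im,p=s['tcp_pos'],q=s['eef_rot'])
print(s['t'],s['tcp_pos'],s['joint_pos'])
```

```text
[[-0.29 -0.96  0.  ]
 [-0.96  0.29  0.  ]
 [-0.    0.   -1.  ]]
[ 0.42150898  0.17397495 -0.25606358  0.         -1.14075779 -0.71821495]
[ 0.42150898  0.17397495 -0.25606358  0.         -1.14075779  2.4233777 ]
-180 [ 0.53  0.38 -0.38  0.   -0.81 -2.1 ]
-150 [ 0.53  0.38 -0.38  0.   -0.81 -1.57]
-120 [ 0.53  0.38 -0.38  0.   -0.81 -1.05]
-90 [ 0.53  0.38 -0.38  0.   -0.81 -0.53]
-60 [ 0.53  0.38 -0.38  0.   -0.81 -0.  ]
-30 [ 0.53  0.38 -0.38  0.   -0.81  0.52]
0 [ 0.53  0.38 -0.38  0.   -0.81  1.04]
30 [ 0.53  0.38 -0.38  0.   -0.81  1.57]
60 [ 0.53  0.38 -0.38  0.   -0.81  2.09]
90 [ 0.53  0.38 -0.38  0.   -0.81  2.61]
120 None
150 [ 0.53  0.38 -0.38  0.   -0.81 -2.62]
3.0833 [558.03638116  39.69590211 219.96677271] [ 4.20947316e-01  1.74055452e-01 -2.56038689e-01 -8.09383815e-06
 -1.14075434e+00 -7.18225529e-01]
```

View pics/w1.png

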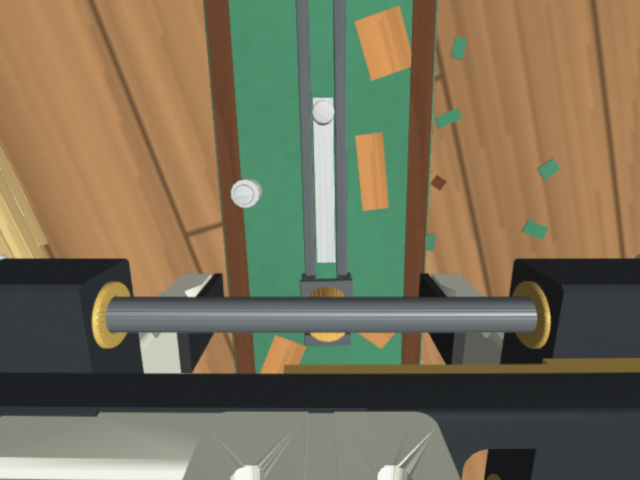

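The wrist view shows the knob top at (322,111), the bar from (323,98) to its tip at (326,262), and the spare nut at (246,193). The nut is partly hidden by the gripper rod at (327,315). I'll shift along leaf +y for a clear view of the nut.

Run:
```python
from h import *
z=np.load('w1.npz');C=cam('wrist',dict(tcp_pos=z['p'],eef_rot=z['q']))
k=onz(C,(322.5,110),72);b0=onz(C,(323,98),34);t=onz(C,(326,262),34)
print('knob',k,'back',b0,'tip',t,np.linalg.norm(t-b0),np.degrees(np.arctan2(*(t-b0)[1::-1])),'spare',onz(C,(246,193),48))
q=down(np.radians(-107))
bot.move_ptp((597,165,200),q);bot.pause(.3)
s=bot.read_state();im=bot.camera('wrist');cv2.imwrite('pics/w2.png',im[:,:,::-1]);np.savez('w2.npz',im=im,p=s['tcp_pos'],q=s['eef_rot'])
```

```text
knob [529.66099779 -45.88494222  72.        ] back [525.25619369 -58.06743364  34.        ] tip [565.84028658  85.28411505  34.        ] 148.98568759332082 74.19271260747284 spare [613.73040411  -0.82346599  48.        ]
```

View pics/w2.png

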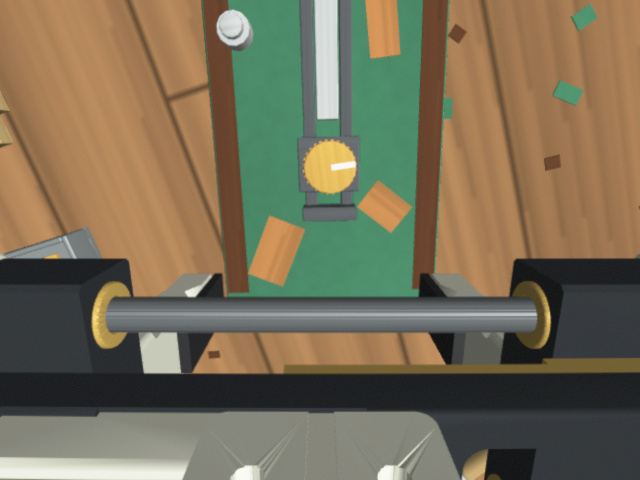

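The nut top is at (330,166), with its white line running to (356,165). The bolt tip is at (328,119), and the stop is at (329,213).

Run:
```python
from h import *
z=np.load('w2.npz');im=z['im'];C=cam('wrist',dict(tcp_pos=z['p'],eef_rot=z['q']))
hsv=cv2.cvtColor(im,cv2.COLOR_RGB2HSV)
roi=np.zeros(im.shape[:2],np.uint8);roi[130:200,295:365]=255
w=cv2.inRange(hsv,(0,0,200),(180,90,255))&roi
ys,xs=np.nonzero(w);print(len(xs),xs.min(),xs.max(),ys.min(),ys.max())
br=(cv2.inRange(hsv,(12,110,90),(32,255,255))|w)&roi
c=max(cv2.findContours(br,0,2)[0],key=cv2.contourArea);(cx,cy),r=cv2.minEnclosingCircle(c);print(cx,cy,r)
zt=64+18+4
N=onz(C,(cx,cy),zt);print('nut',N,'dia',np.linalg.norm(onz(C,(cx+r,cy),zt)-onz(C,(cx-r,cy),zt)))
P=np.array([onz(C,(x,y),zt) for x,y in zip(xs,ys)]);m=P.mean(0)
i=np.argmax(np.linalg.norm(P-N,axis=1));u=np.linalg.svd(P[:,:2]-m[:2])[2][0];u*=np.sign(u@(m-N)[:2])
a=np.degrees(np.arctan2(u[1],u[0]));print('line yaw',a,np.degrees(np.arctan2(*(m-N)[1::-1])),'tip',onz(C,(328,119),34),'stop face side top',onz(C,(329,206),42),onz(C,(329,220),42))
# track edges: outer leaf direction from the brown strips, leaf edges z=22
g=cv2.inRange(hsv,(60,60,40),(95,255,200))
for row in (60,100,120): 
    l=[x for x in range(200,320) if g[row,x]][0];rr=[x for x in range(350,440) if g[row,x]][-1];print(row,onz(C,(l,row),22)[:2],onz(C,(rr,row),22)[:2])
```

```text
172 331 355 161 170
329.3888854980469 166.27777099609375 26.965208053588867
nut [576.16797118 119.37387479  86.        ] dia 38.626569012079045
line yaw 171.62294759277356 166.84466018836073 tip [565.93501008  85.49610878  34.        ] stop face side top [585.86679354 154.1050729   42.        ] [589.36839081 165.76509219  42.        ]
60 [627.28914653  16.89806321] [478.94726278  62.24016491]
100 [636.51341703  46.94883046] [487.91958003  92.39254042]
120 [640.47366278  62.75291263] [491.73009331 108.25148007]
```

The measurements agree: knob→nut, bar and leaf edges all give 74.2°, and the nut diameter comes out at 38.6. The stop I measured is nut + 36 mm, the gap is about 72 mm, and the nut is at about 3.2 rad. Only the grey bolt on the leaf fits the description. I'll crop it once to confirm, then push.

Run:
```python
import cv2
im=cv2.imread('pics/w1.png')[60:280,220:430];cv2.imwrite('pics/crop.png',cv2.resize(im,None,fx=2.5,fy=2.5))
```

```text
(no output)
```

View pics/crop.png

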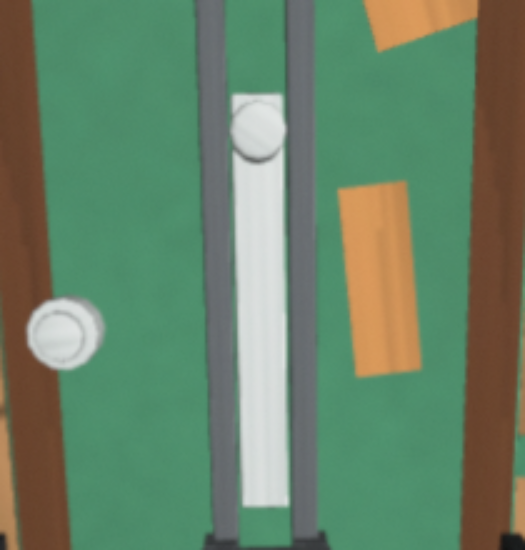

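The crop confirms the steel bolt lies in the track, with its round knob at crop (258,130). The pink ones are off the leaf, so I'll push this one from behind with closed fingers.

```bash
cat >> h.py <<'E'
A=np.radians(74.2);D=np.array([np.cos(A),np.sin(A),0]);NUT=np.array([576.2,119.4,0]);STOP=NUT+36*D;KH=STOP-135*D
E
python3 - <<'E'
from h import *
K=np.array([529.7,-45.9,0]);q=down(A-np.pi)
up=lambda p,z:np.r_[p[:2],z]
bot.move_gripper(0,20)
bot.move_ptp(up(K-45*D,130),q);bot.line_to(up(K-45*D,47),120);bot.pause(.2)
f0=bot.read_state()['contact_force']
g=lambda:(bot.read_state()['contact_force']-f0)@D
bot.line_to(up(K-22*D,47),60);print(g())
bot.line_to(up(KH-26*D,47),50);print(g())
for e in np.arange(-25,-8,1.0):
    bot.line_to(up(KH+e*D,47),20);bot.pause(.05);f=g();print(e,round(f,1),end=' ')
    if f<-14: break
s=bot.read_state();print(s['t'],s['tcp_pos'],s['contact_force']-f0)
bot.pause(.3)
bot.line_to(s['tcp_pos']-12*D,40)
bot.line_to(up(s['tcp_pos']-12*D,180),200)
bot.move_gripper(88)
bot.move_ptp(up(NUT+60*D,190),q);bot.pause(.2)
s=bot.read_state();im=bot.camera('wrist');cv2.imwrite('pics/w3.png',im[:,:,::-1]);print(s['t'],s['tcp_pos']);np.savez('w3.npz',im=im,p=s['tcp_pos'],q=s['eef_rot'])
E
```

```text
0.8361222123601514
-0.9549692912866878
-25.0 -1.7 -24.0 -1.9 -23.0 -1.7 -22.0 -1.7 -21.0 -0.4 -20.0 -1.7 -19.0 -1.6 -18.0 -4.3 -17.0 -8.7 -16.0 -11.4 -15.0 -15.5 12.9667 [543.30956688   7.03604658  46.91195082] [ -1.65709967 -15.60680052   5.59710267]
17.0333 [592.48414496 176.25197444 190.17962824]
```

View pics/w3.png

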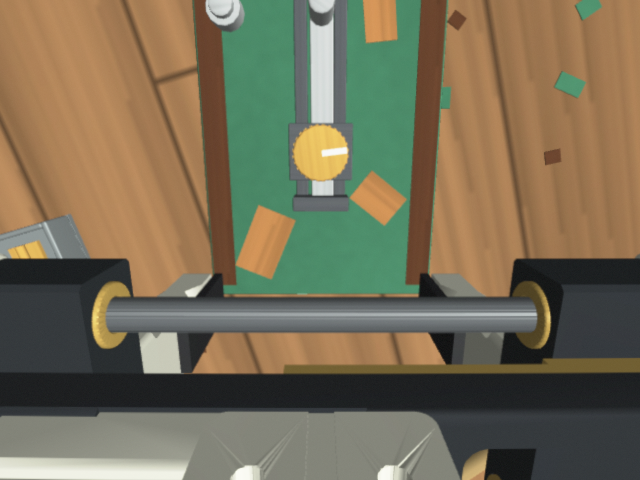

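The bolt is home: the bar runs under the bridge to the stop at (321,203), and the knob has followed. The nut top is at (321,153) with its line pointing to (346,152). Next I refine the nut's centre and angle, grip it and screw it down.

```bash
cat > nut.py <<'E'
from h import *
def find(s,im,q,box):
    C=cam('wrist',s);hsv=cv2.cvtColor(im,cv2.COLOR_RGB2HSV);y0,y1,x0,x1=box
    roi=np.zeros(im.shape[:2],np.uint8);roi[y0:y1,x0:x1]=255
    b=cv2.inRange(hsv,(12,110,90),(32,255,255))&roi
    c=max(cv2.findContours(cv2.morphologyEx(b,cv2.MORPH_CLOSE,np.ones((9,9))),0,2)[0],key=cv2.contourArea);(cx,cy),r=cv2.minEnclosingCircle(c)
    m=np.zeros_like(roi);cv2.circle(m,(int(cx),int(cy)),int(r),255,-1)
    ys,xs=np.nonzero(cv2.inRange(hsv,(0,0,200),(180,90,255))&m)
    z=82+8*q/2/np.pi;N=onz(C,(cx,cy),z);P=np.array([onz(C,(x,y),z) for x,y in zip(xs,ys)])
    M=P.mean(0);u=np.linalg.svd(P[:,:2]-M[:2])[2][0];u*=np.sign(u@(M-N)[:2])
    a=[np.degrees(np.arctan2(*v[1::-1])) for v in(u,(M-N))]
    return N,r,np.linalg.norm(onz(C,(cx+r,cy),z)-onz(C,(cx-r,cy),z)),a,[(x-74.2+90)%360 for x in a]
E
python3 - <<'E'
from nut import *
z=np.load('w3.npz');print(find(dict(tcp_pos=z['p'],eef_rot=z['q']),z['im'],3.2,(115,190,285,355)))
for y in (25,-100,-190): print(bot.solve_ik((576,119,54),down(np.radians(y))))
E
```

```text
(array([576.20336326, 119.4044637 ,  86.07436654]), 28.42302131652832, np.float64(38.8213610592812), [np.float64(171.4384545960162), np.float64(167.51566122656502)], [np.float64(187.2384545960162), np.float64(183.315661226565)])
[ 0.53590546  0.38346467 -0.39237743  0.         -0.79495422  1.47122318]
[ 0.53590546  0.38346467 -0.39237743  0.         -0.79495422 -0.71043839]
[ 0.53590546  0.38346467 -0.39237743  0.         -0.79495422 -2.28123472]
```

Run:
```python
from nut import *
up=lambda z:np.r_[NUT[:2],z]
y0=25.;q0=185.
Z=lambda rem:52+1.273*np.radians(max(rem,0))
bot.move_ptp(up(140),down(np.radians(y0)));bot.line_to(up(Z(q0)),120)
bot.pause(.15);s0=bot.read_state();m0=s0['moment'];f0=s0['contact_force']
bot.move_gripper(30,25);bot.pause(.1)
def st(a):
    s=bot.read_state();print(a,round(s['t'],2),'m',(s['moment']-m0)[2].round(3),'f',(s['contact_force']-f0).round(1),round(s['width'],1),round(s['finger_force'],1),'j6',s['joint_pos'][5].round(3));return s
st(0);a=0
while a<215:
    a+=20 if a<160 else 5
    bot.move_ptp(up(Z(q0-a)),down(np.radians(y0-a)));bot.pause(.05 if a>160 else 0)
    s=st(a)
    if abs((s['moment']-m0)[2])>.35: break
bot.pause(.3);st('end')
open('a.txt','w').write(str(a))
```

```text
0 21.06 m 0.009 f [ 1.6 -1.9  0.1] 37.7 25.0 j6 1.471
20 21.48 m -0.094 f [ 0.4 -0.6 -0.1] 37.3 25.0 j6 1.126
40 21.91 m -0.075 f [-0.3  0.8 -0.5] 37.5 25.0 j6 0.779
60 22.33 m -0.056 f [-1.8  4.  -1.3] 37.7 25.0 j6 0.43
80 22.76 m -0.068 f [ 1.   4.6 -1.4] 37.2 25.0 j6 0.082
100 23.18 m -0.07 f [ 1.1  3.7 -2.6] 37.4 25.0 j6 -0.267
120 23.61 m -0.094 f [ 2.2  4.3 -2.6] 37.7 25.0 j6 -0.616
140 24.03 m -0.112 f [ 2.6  3.6 -2.4] 37.4 25.0 j6 -0.965
160 24.46 m -0.12 f [ 4.2  2.3 -4.7] 37.6 25.0 j6 -1.314
165 24.76 m -0.071 f [ 4.6  2.5 -4.6] 37.5 25.0 j6 -1.401
170 25.06 m -0.098 f [ 4.5  2.4 -5.3] 37.9 25.0 j6 -1.488
175 25.36 m -0.106 f [ 4.9  1.5 -3.8] 37.3 25.0 j6 -1.575
180 25.66 m -0.089 f [ 4.8  2.1 -4.9] 37.6 25.0 j6 -1.663
185 25.96 m -0.092 f [ 5.4  1.7 -5.5] 37.5 25.0 j6 -1.75
190 26.26 m 0.415 f [ 5.7  1.  -4.2] 37.6 25.0 j6 -1.836
end 26.56 m 0.385 f [ 6.2  0.9 -5.2] 37.6 25.0 j6 -1.836
```

The hard stop shows at about 188°: the moment jumped from −0.09 to +0.4, in line with the camera's 185°. I'll press slightly further, back off 90°, then release and look to verify.

Run:
```python
from nut import *
up=lambda z:np.r_[NUT[:2],z]
y=25.-190
bot.move_ptp(up(52),down(np.radians(y-3)));bot.pause(.3);print(bot.read_state()['moment'][2])
y=25-188.
for b in (15,30,45,60,75,90): bot.move_ptp(up(52+1.273*np.radians(b)),down(np.radians(y+b)))
bot.pause(.2);s=bot.read_state();print(s['t'],s['moment'][2],s['width'])
bot.move_gripper(70);bot.line_to(up(140),150)
bot.move_ptp(np.r_[(NUT+60*D)[:2],190],down(A-np.pi));bot.pause(.2)
s=bot.read_state();im=bot.camera('wrist');cv2.imwrite('pics/w4.png',im[:,:,::-1]);print(s['t'],find(s,im,1.57,(115,190,285,355)))
```

```text
0.68628143949012
29.525 0.04956337516491477 37.57470667223371
31.8667 (array([576.22225219, 119.62222262,  83.99898609]), 28.269399642944336, np.float64(38.77915611227466), [np.float64(76.12861383948776), np.float64(77.21374597794146)], [np.float64(91.92861383948775), np.float64(93.01374597794145)])
```

View pics/w4.png

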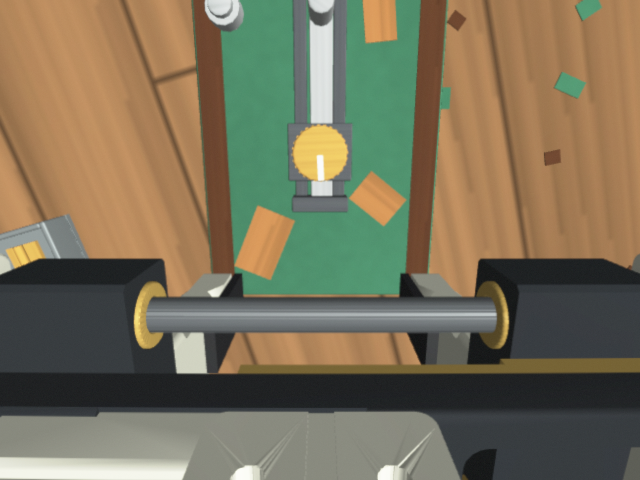

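The line points along leaf +y to (320,179), so the nut stands at about 92°. The bolt is still against the stop. I'll regrip and hand in.

Run:
```python
from nut import *
up=lambda z:np.r_[NUT[:2],z]
bot.move_ptp(up(140),down(np.radians(-73)));bot.line_to(up(54),120)
bot.move_gripper(30,25);bot.pause(.5)
s=bot.read_state();print(s['t'],s['width'],s['finger_force'],s['contact_force'],s['moment'])
if s['finger_force']>10 and 36<s['width']<41: print(bot.close_job())
```

```text
34.575 37.829479892023265 24.995614886283875 [4.38723434 0.25390706 1.25831442] [ 0.14188188 -1.49394821 -0.04658855]
the job is handed in; nothing more can be done
None
```

The job is handed in at about 35 s: the bolt is home against the stop, and the nut was bottomed, backed off to about 92° and is still gripped at 25 N. I kept clear of the spare nut, jar and tools, but didn't re-measure them; the judge's result wasn't shown.

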